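# Register a six-well plate against fence and end stop

### The arm

A 7-joint arm with a two-finger parallel gripper is mounted at the origin on a cart in front of the work surface, level with it; the furniture and walls round the work are solid. World frame = base frame: x ahead of the robot, y to its left, z up, the work surface at z = 0. Lengths are in m, angles in rad, forces in N, time in s.
With the tool pointing down it reaches from about 0.35 to 0.9 m from the base axis. Payload 8.1 kg.
Tool frame: the origin (TCP) lies on the centre line of the jaws, within the pads' length; the fingertips stand 25 mm ahead of it and the grasp point (between the pads) lies 6 mm ahead of it; z points along the fingers, y is the line along which they close (so a half turn about z gives the same grasp; the last joint's range is limited). The gripper opens to 85 mm and grips with 20 to 120 N. Pads are 22 mm wide; open, the fingers measure 114 mm over their backs; the gripper's body (76 mm by 85 mm) begins 54 mm behind the grasp point. The pads swing forward as they close: fully open they stand 13 mm farther back than shut.
Start: joints at [1.074, 0.434, 0.025, 1.573, -0.012, 1.134, -0.075], TCP at [0.24, -0.577, 0.256] pointing down, gripper open.
Joint ranges: [-2.62, 2.62], [-0.44, 2.09], [-1.27, 1.32], [0.08, 2.57], [-1.32, 4.46], [0.12, 2], [-2.74, 2.74]. Speed limits (rad/s): [2.22, 2.22, 3.01, 3.01, 3.14, 3.14, 3.14].

### API

Orientations are given as a rotation vector (axis times angle).
In Python, from bench import * gives the robot as it stands.
- The arm moves only by the tool play_rows, never from a script. Its argument "plan" is a list of rows, each an object of numbers: "x", "y", "z": the shift along the tool's x, y, z normalised to -1 to 1, where 1 is 15 cm; "spin": the turn about the tool's z normalised to -1 to 1, where 1 is 360 degrees. A call has exactly 10 rows; each row shifts and turns the commanded pose from where the row before left it, along the tool's axes as they then stand; what a row does not reach is not made up. A row lasts 1/8 s, in which the tool goes at most 62.5 mm and 10.7 degrees, less where a joint would pass 70% of its speed; a pose out of reach is approached as far as the arm can. A call with a number of a shift or a turn outside -1 to 1 is refused whole. A call with a gripper value outside its range is refused whole. "jaw" is the gripper command: -1 is fully open, 1 is shut, values between are in proportion, set as the call begins (left out, the last holds). The fingers move at their own pace and stop on an object; the grip force is fixed at half the most. Time passes only in rows, so rows that do not move let the fingers close, or fill a call up. It gives the time, the measured TCP pose, the force, the opening and the grip force at its end, in the units of the state.
- sense(): the state, without advancing time (a new reading comes with each control period).
- snapshot(name): name is "scene" or "top" or "wrist"; returns the picture (400x640x3 uint8, red, green, blue); there is no depth.
- get_calibration(name): a dict with "K" (3x3 intrinsics, pixels), "k1" (the pictures are not rectified: a ray, as slopes to the right and down, at radius r is drawn at 1 + k1 r^2 times it, then the intrinsics apply), "R" (3x3) and "t" (3): a world point X has camera coordinates R X + t. Camera axes: x right, y down, z forward; pixel columns grow to the right and rows downward; lengths in m; the calibration is good to about 2 mm. A picture is of the moment at which its call begins: read the wrist's pose just before it. get_calibration takes no time and is no camera call; for the wrist camera it gives the pose at the moment of the call.
- sign_off(): hands the job in; it is judged then, once.
The state is a dict: "time_s": time; "joint_positions": joint angles; "qd": joint speeds; "joint_efforts": joint torques, N m; "position": TCP position; "ee_rot": TCP orientation; "contact_force": force on the tool from outside, world axes, zero at the start; "ft_torque": the same for the moment, N m; "grip_width": opening from 0.0 (shut) to 1.0 (fully open); "finger_force": force on a finger pad.
Only numpy, scipy, OpenCV 4.12 (cv2) and the standard library are available. Lean on these libraries where they do the work, as an engineer would, in place of code of your own. Each camera call takes 0.05 s, during which the arm holds its last target. There are 200 camera calls.

### The job

Push the clear six-well plate along the worktop with the fingertips into the corner between the long metal fence and the metal stop block, which is bolted down near the fence's left or right end: one long side flat against the fence and one short end up against the stop block, no gap at either. Only push it: it must stay flat on the worktop, never picked up or tipped. Leave the box of slides, the small petri dish and the marker where they are.

Things in the scene. Friction and masses are not known exactly. Their poses are not given: they have to be found in the camera images.
- well_plate: Loose clear plastic six-well culture plate with lid, light (0.04 to 0.09 kg), a rectangle 86 mm (its x) by 128 mm (its y), side walls about 18 mm high, 21 mm over all. Origin: centre of its underside, z up. At the start it stands in front of the fence, its long side within about 27 degrees of parallel to the fence.
- fence: Fixed straight aluminium angle on the far side of the work, 520 mm long (its y), 24 mm high. Origin: middle of its length, at worktop level, on the flat upright face that looks toward the robot (the face is the plane x = 0 of its frame); its x points away from the robot, square to the face. A foot 36 mm deep lies behind the face.
- end_stop: Fixed plain steel block, 90 mm (its x) by 32 mm (its y) by 24 mm high, with two bolt heads on top (31 mm over all). Origin: centre of its underside; axes parallel to the fence's. It stands in front of the fence face (5 mm from it), 235 mm left or right of the fence's middle, at either end; the plate goes against the 90 mm face that looks along the fence toward its middle, 16 mm from the origin.
- slide_box: Loose box of microscope slides, blue lid on white, 36 mm (its x) by 86 mm (its y) by 30 mm high, 0.11 kg; stands in front of the fence at the end opposite to the stop block, long side square to the fence. Origin: centre of its underside. Not a stop; leave it alone.
- petri_dish: Loose round petri dish, 62 mm across, 14 mm high, lying on the robot's side of the work, to the right. Origin: centre of its underside. Leave it alone.
- marker: Loose red-capped white marker pen, 139 mm (its y) by 12 mm by 14 mm high, lying on the robot's side of the work, to the left. Origin: under its middle, at worktop level. Leave it alone.

How it is judged:
At the end, for the whole second after the job is handed in: The plate lies flat and at rest on the worktop, its long side within about 3 mm of touching the fence and parallel to it within 2 degrees, its short end within about 3 mm of touching the stop block; slide box, petri dish and marker are within 12 mm of where they stood (x of well_plate in the frame of fence between -0.0465 and -0.04 m and y of well_plate in the frame of end_stop between -0.0835 and 0.0835 m and angle between the y axis of well_plate and the y axis of fence, either way round below 0.035 rad and height (world z) of well_plate below 0.004 m and angle between well_plate's own z axis and vertical below 0.05 rad and linear speed of well_plate below 0.01 m/s and distance of each of slide_box, petri_dish, marker from where it was at the start of the episode below 0.012 m).
It fails at once if the plate is lifted off the worktop (height (world z) of well_plate above 0.01 m).
It fails at once if the plate is tipped (angle between well_plate's own z axis and vertical above 0.15 rad).
It fails at once if the slide box is displaced (distance of slide_box from where it was at the start of the episode above 0.012 m).
It fails at once if the petri dish is displaced (distance of petri_dish from where it was at the start of the episode above 0.012 m).
It fails at once if the marker is displaced (distance of marker from where it was at the start of the episode above 0.012 m).
It also fails if it takes over 45 s, if anything falls off the work surface, if the arm or the gripper's body presses on something with over 40 N, if the wrist force passes 120 N, or if a joint passes its speed limit or range.

## Working session

There is one attempt and no reset: what is moved stays moved. The work goes in short steps, Python scripts to look and compute and a tool call to move; the robot and the scene stay as the last step left them, time stands still between calls to the robot, and variables do not carry over. Pictures are saved under pics/ and viewed, at most 12 in all, crops included, and the job is handed in when it is done.

Besides the shell and the picture viewer there is one more tool, called after ">>>" as a command line: name --argument value ..., lists and objects as JSON in quotes. play_rows: Moves the arm, as the interface text tells. Its arguments: {"type":"object","properties":{"plan":{"type":"array","items":{"type":"object","properties":{"x":{"type":"number"},"y":{"type":"number"},"z":{"type":"number"},"spin":{"type":"number"}}}},"jaw":{"type":"number"}},"required":["plan"]}

```bash
mkdir -p pics; python3 - <<'E'
from bench import *
import cv2
s=sense();print(s)
for n in("top","scene"):
    c=get_calibration(n);print(n,c)
    cv2.imwrite(f"pics/{n}0.png",snapshot(n)[:,:,::-1])
E
```

```text
{'time_s': 0.0, 'joint_positions': array([ 1.07438105,  0.43523506,  0.02498765,  1.57414009, -0.01161481,
        1.13400012, -0.07513807]), 'qd': array([-8.18940206e-05, -8.37114518e-04,  1.27863814e-03, -9.36967352e-05,
       -6.21666464e-04, -4.95418957e-04,  2.44603736e-04]), 'joint_efforts': array([-9.51874354e-04, -6.70472360e+01,  1.02460507e+00, -3.16215026e+01,
        1.54965848e-02,  1.26062575e-02, -1.49101425e-05]), 'position': array([ 0.23957911, -0.5767281 ,  0.25550198]), 'ee_rot': array([-3.07938274e+00, -6.14109293e-01,  7.18159992e-04]), 'contact_force': array([-0.37340887,  0.14999452, -0.394039  ]), 'ft_torque': array([-0.03244476,  0.02307817, -0.00863535]), 'finger_force': 0.0, 'grip_width': 0.9999158643242385}
top {'K': array([[451.40894631,   0.        , 321.2275839 ],
       [  0.        , 451.40894631, 199.8105485 ],
       [  0.        ,   0.        ,   1.        ]]), 'k1': -0.02874976220069835, 'R': array([[ 0.01537854, -0.99981012,  0.01196779],
       [-0.99474347, -0.01651029, -0.10105862],
       [ 0.10123703, -0.01035075, -0.99480849]]), 't': array([-0.02028373,  0.53038207,  1.20167408])}
scene {'K': array([[393.43915019,   0.        , 322.56296492],
       [  0.        , 393.43915019, 196.6058002 ],
       [  0.        ,   0.        ,   1.        ]]), 'k1': -0.06285541042280714, 'R': array([[-0.80556792, -0.59209995, -0.02186241],
       [-0.30931582,  0.45173074, -0.83681722],
       [ 0.50535536, -0.66735072, -0.54704568]]), 't': array([0.41574681, 0.18342409, 0.73991487])}
```

View pics/top0.png

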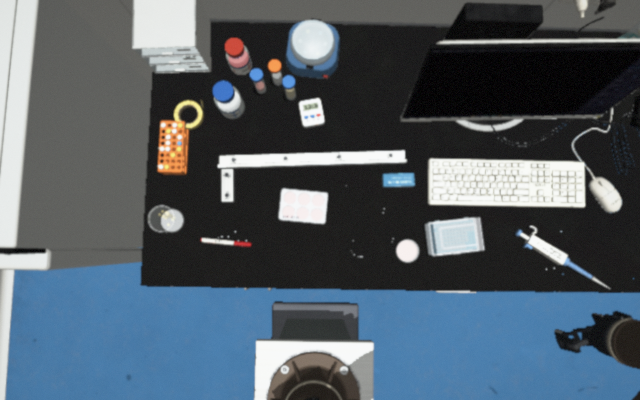

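View pics/scene0.png

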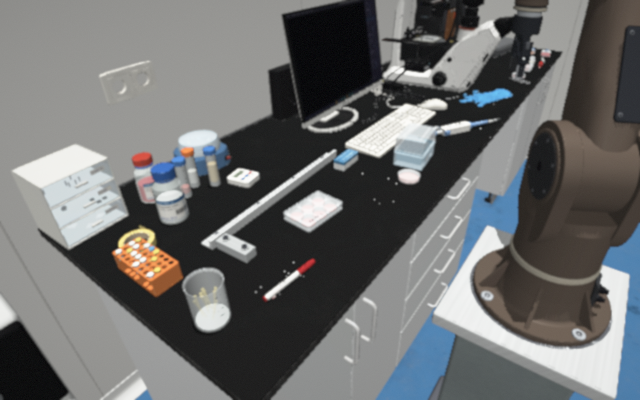

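The top view shows the fence from (219,160) to (406,156), the stop block on the left at (227,185), the plate at (303,205), the slide box at (398,180), the petri dish at (407,250) and the marker at (226,242).

```bash
cat > h.py <<'E'
from bench import *
import cv2, numpy as np
def cast(c,uv,z):
    uv=np.atleast_2d(np.array(uv,float))
    d=(uv-c["K"][:2,2])/[c["K"][0,0],c["K"][1,1]]
    s=d.copy()
    for _ in range(8): s=d/(1+c["k1"]*(s**2).sum(1,keepdims=True))
    r=np.c_[s,np.ones(len(s))]@c["R"]; o=-c["R"].T@c["t"]
    return (o+r*((z-o[2])/r[:,2:]))[:,:2]
def blob(im,seed,thr=70):
    m=(im.max(2)>thr).astype(np.uint8)
    m=cv2.morphologyEx(m,cv2.MORPH_CLOSE,np.ones((3,3)))
    n,l=cv2.connectedComponents(m,connectivity=4)
    cs,_=cv2.findContours((l==l[seed[1],seed[0]]).astype(np.uint8),cv2.RETR_EXTERNAL,cv2.CHAIN_APPROX_NONE)
    return max(cs,key=cv2.contourArea)[:,0,:]
def rect(c,p,z):
    return cv2.minAreaRect((cast(c,p,z)*1000).astype(np.float32))
E
python3 - <<'E'
from h import *
im=snapshot("top");c=get_calibration("top")
for n,s,z in(("plate",(303,205),.018),("fence",(300,159),.024),("stop",(227,190),.024),("box",(398,180),.03),("petri",(407,250),.014),("marker",(226,242),.014)):
    b=blob(im,s);r=rect(c,b,z);print(n,len(b),np.round(r[0]),np.round(r[1],1),round(r[2],1),np.round(cv2.boxPoints(r)).tolist())
b=blob(im,(300,159))
# lower (robot-side) edge of fence
e=[]
for u in list(range(242,400,4)):
    v=b[b[:,0]==u][:,1].max() ; e.append((u,v+.5))
P=cast(c,e,0.024);print("low edge z.024",np.round(np.polyfit(P[:,1],P[:,0],1),4));P=cast(c,e,0.);print("z0",np.polyfit(P[:,1],P[:,0],1))
t=im[140:275,190:430];cv2.imwrite("pics/t1.png",cv2.resize(t,None,fx=3.3,fy=3.3,interpolation=2)[:,:,::-1])
E
```

```text
plate 153 [514.  38.] [134.2  93.5] 85.4 [[462.0, -25.0], [556.0, -32.0], [566.0, 101.0], [473.0, 109.0]]
fence 462 [598.  13.] [133.3 523.8] 2.7 [[519.0, 271.0], [544.0, -252.0], [677.0, -246.0], [652.0, 277.0]]
stop 462 [598.  13.] [133.3 523.8] 2.7 [[519.0, 271.0], [544.0, -252.0], [677.0, -246.0], [652.0, 277.0]]
box 87 [ 590. -222.] [41.4 90.7] 1.0 [[568.0, -177.0], [570.0, -268.0], [611.0, -267.0], [610.0, -176.0]]
petri 68 [ 397. -248.] [62.5 66. ] 0.8 [[365.0, -216.0], [366.0, -282.0], [429.0, -281.0], [428.0, -215.0]]
marker 117 [418. 247.] [140.2  27.6] 86.9 [[400.0, 177.0], [428.0, 176.0], [435.0, 316.0], [408.0, 318.0]]
low edge z.024 [-0.0465  0.6252]
z0 [-0.04649945  0.62950141]
```

View pics/t1.png

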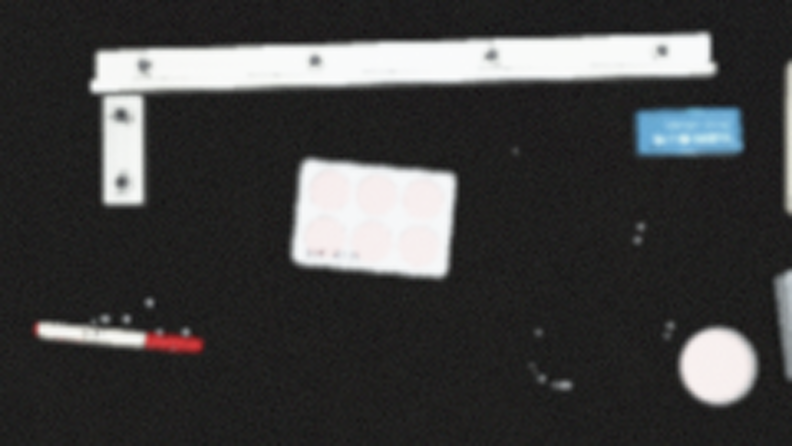

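>>> play_rows --plan '[{"spin": 0.0277},{"spin": 0.0276},{"x": 0.1,"y": -0.28},{"x": 0.1,"y": -0.28},{"x": 0.1,"y": -0.28},{"x": 0.1,"y": -0.28},{"x": 0.1,"y": -0.28},{"x": 0.1,"y": -0.28},{"x": 0.1,"y": -0.28},{"x": 0.1,"y": -0.28}]' --jaw -1

```text
$.plan[0]: bad value
```

>>> play_rows --plan '[{"x": 0,"y": 0,"z": 0,"spin": 0.0277},{"x": 0,"y": 0,"z": 0,"spin": 0.0276},{"x": 0.1,"y": -0.28,"z": 0,"spin": 0},{"x": 0.1,"y": -0.28,"z": 0,"spin": 0},{"x": 0.1,"y": -0.28,"z": 0,"spin": 0},{"x": 0.1,"y": -0.28,"z": 0,"spin": 0},{"x": 0.1,"y": -0.28,"z": 0,"spin": 0},{"x": 0.1,"y": -0.28,"z": 0,"spin": 0},{"x": 0.1,"y": -0.28,"z": 0,"spin": 0},{"x": 0.1,"y": -0.28,"z": 0,"spin": 0}]' --jaw -1

```text
time_s: 1.4
position: [0.3443, -0.2345, 0.2563]
ee_rot: [3.141, 0.073, 0.0]
contact_force: [0.7, 0.7, 0.4]
grip_width: 1.001
finger_force: 0.0
```

>>> play_rows --plan '[{"x": 0.092,"y": -0.292,"z": 0,"spin": 0},{"x": 0.092,"y": -0.292,"z": 0,"spin": 0},{"x": 0.092,"y": -0.292,"z": 0,"spin": 0},{"x": 0.092,"y": -0.292,"z": 0.1,"spin": 0},{"x": 0.092,"y": -0.292,"z": 0.2,"spin": 0},{"x": 0.092,"y": -0.292,"z": 0.2,"spin": 0},{"x": 0,"y": 0,"z": 0.2,"spin": 0},{"x": 0,"y": 0,"z": 0.2,"spin": 0},{"x": 0,"y": 0,"z": 0.2,"spin": 0},{"x": 0,"y": 0,"z": 0.2,"spin": 0}]'

```text
time_s: 2.65
position: [0.4147, 0.0303, 0.0604]
ee_rot: [-3.141, -0.073, -0.0]
contact_force: [0.4, 0.0, -0.3]
grip_width: 0.997
finger_force: 0.0
```

```bash
python3 - <<'E'
from h import *
cv2.imwrite("pics/s1.png",cv2.resize(snapshot("scene")[130:330,180:440],None,fx=3,fy=3)[:,:,::-1])
E
```

```text
(no output)
```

View pics/s1.png

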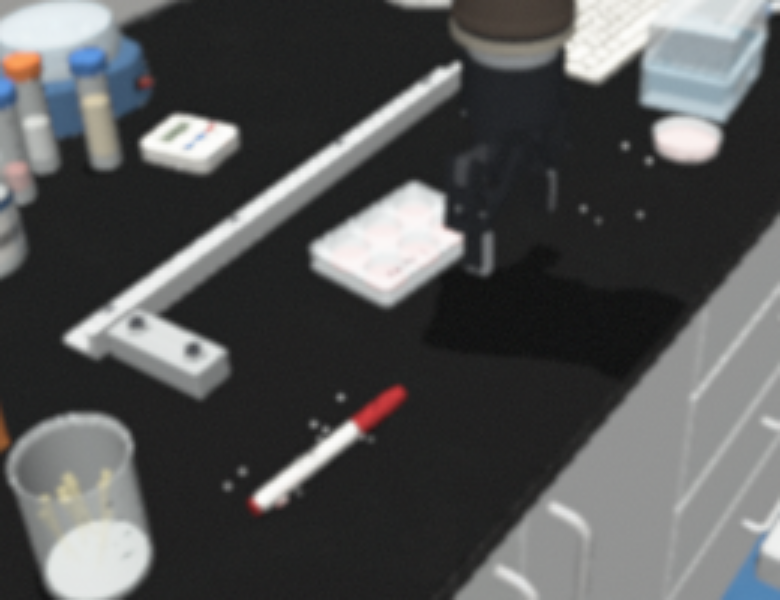

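The fingertip of the left finger shows at crop (480,272), i.e. image (340,221), hovering on the near side of the plate, clear of it.

```bash
python3 - <<'E'
from h import *
c=get_calibration("scene")
for z in(.02,.03,.035,.04,.045,.05,.055): print(z,np.round(cast(c,[(340,221)],z),3))
E
```

```text
0.02 [[0.429 0.05 ]]
0.03 [[0.421 0.061]]
0.035 [[0.417 0.066]]
0.04 [[0.414 0.072]]
0.045 [[0.41  0.078]]
0.05 [[0.406 0.083]]
0.055 [[0.402 0.089]]
```

>>> play_rows --plan '[{"x": 0,"y": 0,"z": 0.1,"spin": 0},{"x": 0,"y": 0,"z": 0.06,"spin": 0},{"x": 0,"y": 0,"z": 0.03,"spin": 0},{"x": 0,"y": 0,"z": 0.02,"spin": 0},{"x": 0,"y": 0,"z": 0.02,"spin": 0},{"x": 0.06,"y": 0,"z": 0.01,"spin": 0},{"x": 0.06,"y": 0,"z": 0,"spin": 0},{"x": 0.06,"y": 0,"z": 0,"spin": 0},{"x": 0.06,"y": 0,"z": 0,"spin": 0},{"x": 0.06,"y": 0,"z": 0,"spin": 0}]'

```text
time_s: 3.95
position: [0.4603, 0.0324, 0.0253]
ee_rot: [3.141, 0.072, -0.0]
contact_force: [-0.5, -1.0, 0.7]
grip_width: 1.0
finger_force: 0.2
```

>>> play_rows --plan '[{"x": 0.04,"y": 0,"z": 0,"spin": 0},{"x": 0.04,"y": 0,"z": 0,"spin": 0},{"x": 0.04,"y": 0,"z": 0,"spin": 0},{"x": 0.04,"y": 0,"z": 0,"spin": 0},{"x": 0.04,"y": 0,"z": 0,"spin": 0},{"x": 0.04,"y": 0,"z": 0,"spin": 0},{"x": 0.04,"y": 0,"z": 0,"spin": 0},{"x": 0.04,"y": 0,"z": 0,"spin": 0},{"x": 0.04,"y": 0,"z": 0,"spin": 0},{"x": 0.04,"y": 0,"z": 0,"spin": 0}]'

```text
time_s: 5.2
position: [0.5199, 0.0352, 0.0253]
ee_rot: [3.141, 0.073, -0.0]
contact_force: [0.2, 0.2, 0.2]
grip_width: 1.001
finger_force: 0.3
```

```bash
python3 - <<'E'
from h import *
cv2.imwrite("pics/s2.png",cv2.resize(snapshot("scene")[130:330,180:440],None,fx=3,fy=3)[:,:,::-1])
E
```

```text
(no output)
```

View pics/s2.png

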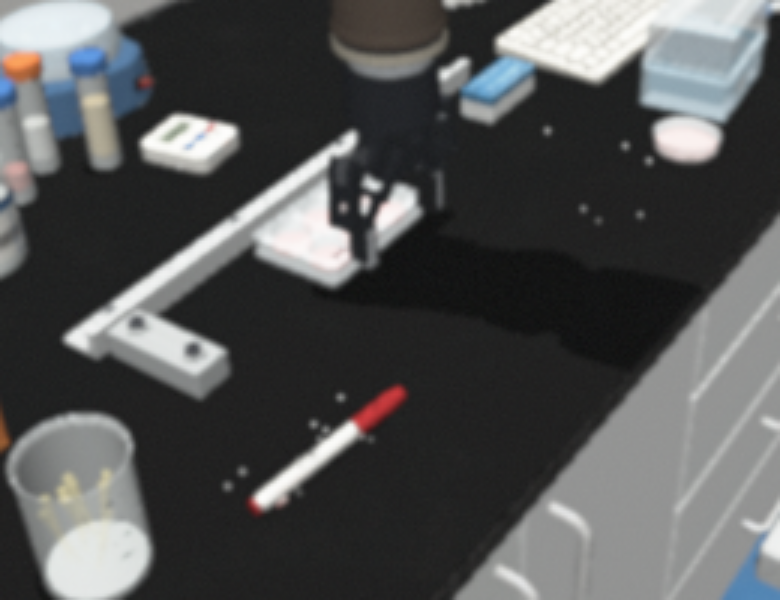

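The plate is now parallel to the fence and nearly touching it, its left end at crop (335,280). I'll continue slowly.

>>> play_rows --plan '[{"x": 0.014,"y": 0,"z": 0,"spin": 0},{"x": 0.014,"y": 0,"z": 0,"spin": 0},{"x": 0.01,"y": 0,"z": 0,"spin": 0},{"x": 0.01,"y": 0,"z": 0,"spin": 0},{"x": 0.007,"y": 0,"z": 0,"spin": 0},{"x": 0.007,"y": 0,"z": 0,"spin": 0},{"x": 0,"y": 0,"z": 0,"spin": 0},{"x": 0,"y": 0,"z": 0,"spin": 0},{"x": 0,"y": 0,"z": 0,"spin": 0},{"x": 0,"y": 0,"z": 0,"spin": 0}]'

```text
time_s: 6.5
position: [0.5289, 0.0357, 0.0253]
ee_rot: [-3.141, -0.073, -0.0]
contact_force: [-0.0, 0.2, 0.3]
grip_width: 1.001
finger_force: 0.0
```

>>> play_rows --plan '[{"x": 0.007,"y": 0,"z": 0,"spin": 0},{"x": 0.007,"y": 0,"z": 0,"spin": 0},{"x": 0.007,"y": 0,"z": 0,"spin": 0},{"x": 0.007,"y": 0,"z": 0,"spin": 0},{"x": 0,"y": 0,"z": 0,"spin": 0},{"x": 0,"y": 0,"z": 0,"spin": 0},{"x": 0,"y": 0,"z": 0,"spin": 0},{"x": 0,"y": 0,"z": 0,"spin": 0},{"x": 0,"y": 0,"z": 0,"spin": 0},{"x": 0,"y": 0,"z": 0,"spin": 0}]'

```text
time_s: 7.75
position: [0.5323, 0.0357, 0.0251]
ee_rot: [3.14, 0.073, -0.002]
contact_force: [-5.9, -0.5, 3.0]
grip_width: 1.001
finger_force: 2.7
```

```bash
python3 - <<'E'
from h import *
cv2.imwrite("pics/s3.png",cv2.resize(snapshot("scene")[160:260,220:370],None,fx=5,fy=5,interpolation=2)[:,:,::-1])
E
```

```text
(no output)
```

View pics/s3.png

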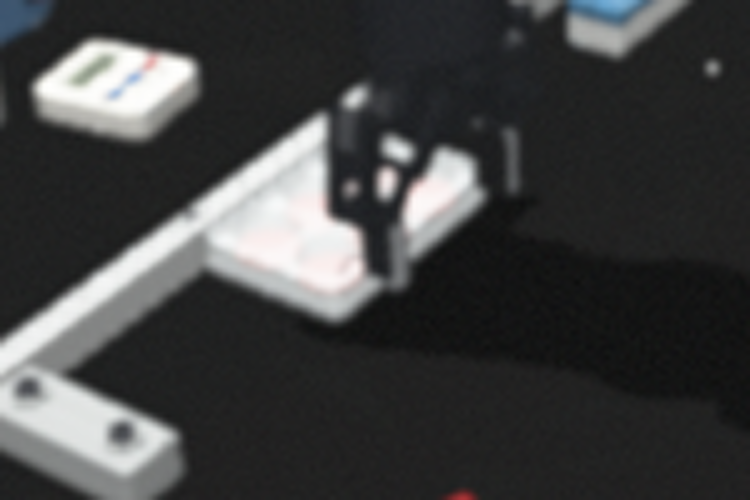

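>>> play_rows --plan '[{"x": -0.1,"y": 0,"z": 0,"spin": 0},{"x": -0.1,"y": 0,"z": 0,"spin": 0},{"x": 0,"y": 0,"z": -0.3,"spin": 0},{"x": 0,"y": 0,"z": -0.2,"spin": -0.0278},{"x": 0,"y": 0,"z": 0,"spin": -0.0278},{"x": 0,"y": 0,"z": 0,"spin": -0.0278},{"x": 0,"y": 0,"z": 0,"spin": -0.0278},{"x": 0,"y": 0,"z": 0,"spin": -0.0278},{"x": 0,"y": 0,"z": 0,"spin": -0.0278},{"x": 0,"y": 0,"z": 0,"spin": -0.0278}]' --jaw 0

```text
time_s: 9.05
position: [0.5024, 0.0344, 0.1003]
ee_rot: [2.524, 1.869, 0.0]
contact_force: [0.6, -0.6, -0.1]
grip_width: 0.501
finger_force: 0.0
```

```bash
python3 - <<'E'
from h import *
from scipy.spatial.transform import Rotation as R
s=sense();x=R.from_rotvec(s["ee_rot"]).as_matrix()[:,0];print(s["position"],np.degrees(np.arctan2(x[1],x[0])),s["joint_positions"])
cv2.imwrite("pics/t4.png",cv2.resize(snapshot("top")[140:275,190:430],None,fx=3.3,fy=3.3,interpolation=2)[:,:,::-1])
E
```

```text
[0.50241349 0.03435648 0.10028601] 73.04721182372319 [ 0.31001849  0.52509818 -0.65077531  1.99743467  0.45453232  0.76514065
 -0.9071831 ]
```

View pics/t4.png

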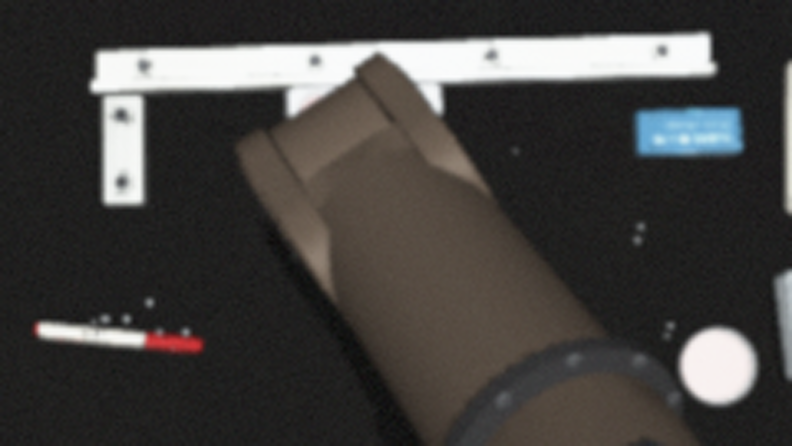

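The plate is flush at the fence with its ends at crop columns 286 and 443; the stop's inner face is at crop column 145; the other objects are undisturbed.

```bash
python3 - <<'E'
from h import *
c=get_calibration("top")
print(cast(c,[(190+286/3.3,170),(190+443/3.3,170)],.018),cast(c,[(190+145/3.3,185)],.024))
E
```

```text
[[ 0.61215102  0.11227561]
 [ 0.61441128 -0.01894701]] [[0.5676818  0.22744802]]
```

>>> play_rows --plan '[{"x": 0,"y": 0,"z": 0,"spin": -0.0273},{"x": 0,"y": 0,"z": 0,"spin": -0.0272},{"x": -0.163,"y": 0.1327,"z": 0,"spin": 0},{"x": -0.163,"y": 0.1327,"z": 0,"spin": 0},{"x": -0.163,"y": 0.1327,"z": 0,"spin": 0},{"x": -0.163,"y": 0.1327,"z": 0,"spin": 0},{"x": 0,"y": 0,"z": 0.14,"spin": 0},{"x": 0,"y": 0,"z": 0.14,"spin": 0},{"x": 0,"y": 0,"z": 0.1,"spin": 0},{"x": 0,"y": 0,"z": 0.08,"spin": 0}]'

```text
time_s: 10.35
position: [0.5859, -0.0592, 0.0301]
ee_rot: [-2.174, -2.266, 0.001]
contact_force: [0.2, -0.4, -0.1]
grip_width: 0.5
finger_force: 0.0
```

```bash
python3 - <<'E'
from h import *
cv2.imwrite("pics/s5.png",cv2.resize(snapshot("scene")[130:260,220:400],None,fx=4,fy=4,interpolation=2)[:,:,::-1])
E
```

```text
(no output)
```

View pics/s5.png

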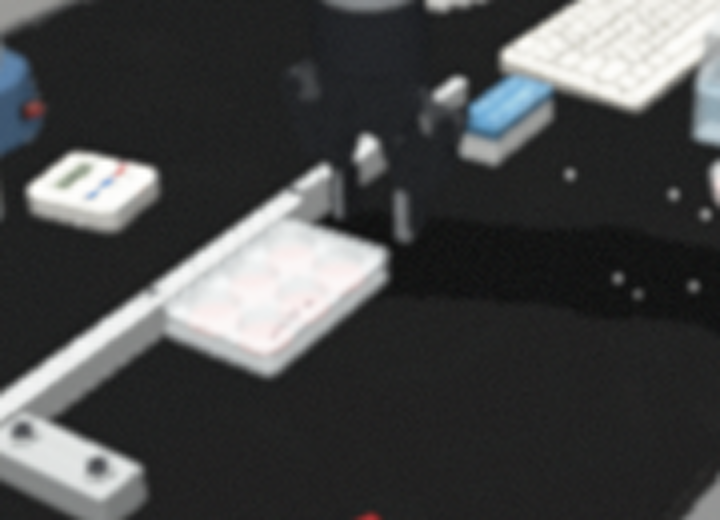

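The fingers straddle the plate's centre line behind its right end, crop (340,210) and (403,235), with clearance to the fence and slide box. Pushing along the fence.

>>> play_rows --plan '[{"x": 0.06,"y": 0,"z": 0.02,"spin": 0},{"x": 0.08,"y": 0,"z": 0,"spin": 0},{"x": 0.08,"y": 0,"z": 0,"spin": 0},{"x": 0.08,"y": 0,"z": 0,"spin": 0},{"x": 0.08,"y": 0,"z": 0,"spin": 0},{"x": 0.08,"y": 0,"z": 0,"spin": 0},{"x": 0.08,"y": 0,"z": 0,"spin": 0},{"x": 0.08,"y": 0,"z": 0,"spin": 0},{"x": 0.08,"y": 0,"z": 0,"spin": 0},{"x": 0.06,"y": 0,"z": 0,"spin": 0}]'

```text
time_s: 11.65
position: [0.5819, 0.0549, 0.0283]
ee_rot: [-2.175, -2.267, -0.0]
contact_force: [1.1, -0.6, 0.3]
grip_width: 0.498
finger_force: 0.4
```

>>> play_rows --plan '[{"x": 0.04,"y": 0,"z": 0,"spin": 0},{"x": 0.04,"y": 0,"z": 0,"spin": 0},{"x": 0.03,"y": 0,"z": 0,"spin": 0},{"x": 0.02,"y": 0,"z": 0,"spin": 0},{"x": 0.01,"y": 0,"z": 0,"spin": 0},{"x": 0.01,"y": 0,"z": 0,"spin": 0},{"x": 0.01,"y": 0,"z": 0,"spin": 0},{"x": 0,"y": 0,"z": 0,"spin": 0},{"x": 0,"y": 0,"z": 0,"spin": 0},{"x": 0,"y": 0,"z": 0,"spin": 0}]'

```text
time_s: 12.9
position: [0.5811, 0.0778, 0.0283]
ee_rot: [2.176, 2.266, 0.0]
contact_force: [-0.1, -0.8, 0.7]
grip_width: 0.5
finger_force: 0.0
```

```bash
python3 - <<'E'
from h import *
cv2.imwrite("pics/s6.png",cv2.resize(snapshot("scene")[150:270,190:370],None,fx=4,fy=4,interpolation=2)[:,:,::-1])
E
```

```text
(no output)
```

View pics/s6.png

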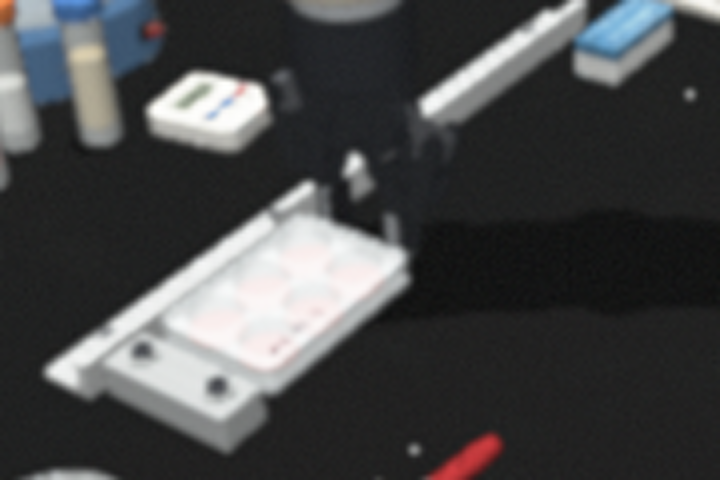

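The plate lies along the fence with a small gap left to the stop block, at crop (250,370). Closing it slowly.

>>> play_rows --plan '[{"x": 0.02,"y": 0,"z": 0,"spin": 0},{"x": 0.01,"y": 0,"z": 0,"spin": 0},{"x": 0.01,"y": 0,"z": 0,"spin": 0},{"x": 0.01,"y": 0,"z": 0,"spin": 0},{"x": 0.005,"y": 0,"z": 0,"spin": 0},{"x": 0,"y": 0,"z": 0,"spin": 0},{"x": 0,"y": 0,"z": 0,"spin": 0},{"x": 0,"y": 0,"z": 0,"spin": 0},{"x": 0,"y": 0,"z": 0,"spin": 0},{"x": 0,"y": 0,"z": 0,"spin": 0}]'

```text
time_s: 14.2
position: [0.5807, 0.0861, 0.0283]
ee_rot: [-2.176, -2.266, 0.0]
contact_force: [-0.9, -0.1, 0.8]
grip_width: 0.502
finger_force: 0.0
```

>>> play_rows --plan '[{"x": 0.007,"y": 0,"z": 0,"spin": 0},{"x": 0.007,"y": 0,"z": 0,"spin": 0},{"x": 0.007,"y": 0,"z": 0,"spin": 0},{"x": 0,"y": 0,"z": 0,"spin": 0},{"x": 0,"y": 0,"z": 0,"spin": 0},{"x": 0,"y": 0,"z": 0,"spin": 0},{"x": 0,"y": 0,"z": 0,"spin": 0},{"x": 0,"y": 0,"z": 0,"spin": 0},{"x": 0,"y": 0,"z": 0,"spin": 0},{"x": 0,"y": 0,"z": 0,"spin": 0}]'

```text
time_s: 15.45
position: [0.5806, 0.0892, 0.0283]
ee_rot: [2.176, 2.266, -0.0]
contact_force: [0.1, 1.0, 1.0]
grip_width: 0.501
finger_force: 0.0
```

>>> play_rows --plan '[{"x": 0.007,"y": 0,"z": 0,"spin": 0},{"x": 0.007,"y": 0,"z": 0,"spin": 0},{"x": 0.007,"y": 0,"z": 0,"spin": 0},{"x": 0,"y": 0,"z": 0,"spin": 0},{"x": 0,"y": 0,"z": 0,"spin": 0},{"x": 0,"y": 0,"z": 0,"spin": 0},{"x": 0,"y": 0,"z": 0,"spin": 0},{"x": 0,"y": 0,"z": 0,"spin": 0},{"x": 0,"y": 0,"z": 0,"spin": 0},{"x": 0,"y": 0,"z": 0,"spin": 0}]'

```text
time_s: 16.7
position: [0.5804, 0.0924, 0.0283]
ee_rot: [2.176, 2.266, -0.0]
contact_force: [0.5, 0.5, 1.2]
grip_width: 0.5
finger_force: 0.0
```

>>> play_rows --plan '[{"x": 0.007,"y": 0,"z": 0,"spin": 0},{"x": 0.007,"y": 0,"z": 0,"spin": 0},{"x": 0.007,"y": 0,"z": 0,"spin": 0},{"x": 0,"y": 0,"z": 0,"spin": 0},{"x": 0,"y": 0,"z": 0,"spin": 0},{"x": 0,"y": 0,"z": 0,"spin": 0},{"x": 0,"y": 0,"z": 0,"spin": 0},{"x": 0,"y": 0,"z": 0,"spin": 0},{"x": 0,"y": 0,"z": 0,"spin": 0},{"x": 0,"y": 0,"z": 0,"spin": 0}]'

```text
time_s: 17.95
position: [0.5804, 0.0933, 0.0283]
ee_rot: [2.176, 2.263, -0.004]
contact_force: [0.4, -7.3, 3.0]
grip_width: 0.504
finger_force: 3.6
```

```bash
python3 - <<'E'
from h import *
print(sense()["contact_force"])
cv2.imwrite("pics/s7.png",cv2.resize(snapshot("scene")[180:270,190:310],None,fx=6,fy=6,interpolation=2)[:,:,::-1])
E
```

```text
[ 0.41694256 -7.33875162  3.00032609]
```

View pics/s7.png

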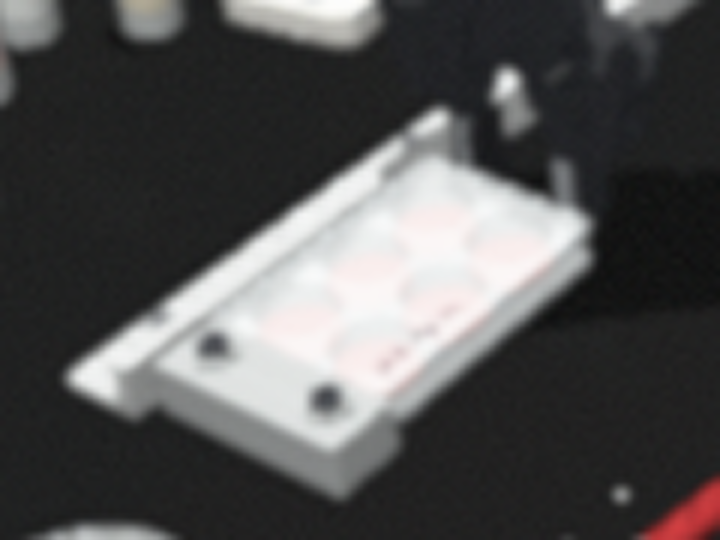

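The plate's left end is against the stop (7 N reaction). Next I retract, turn, and press once more toward the fence to be sure.

>>> play_rows --plan '[{"x": -0.1,"y": 0,"z": 0,"spin": 0},{"x": -0.1,"y": 0,"z": 0,"spin": 0},{"x": 0,"y": 0,"z": -0.3,"spin": 0},{"x": 0,"y": 0,"z": -0.2,"spin": 0.0278},{"x": 0,"y": 0,"z": 0,"spin": 0.0278},{"x": 0,"y": 0,"z": 0,"spin": 0.0278},{"x": 0,"y": 0,"z": 0,"spin": 0.0278},{"x": 0,"y": 0,"z": 0,"spin": 0.0278},{"x": 0,"y": 0,"z": 0,"spin": 0.0278},{"x": 0,"y": 0,"z": 0,"spin": 0.0278}]'

```text
time_s: 19.25
position: [0.5815, 0.0647, 0.1032]
ee_rot: [-3.084, -0.597, 0.0]
contact_force: [0.1, 0.5, 0.1]
grip_width: 0.5
finger_force: 0.0
```

>>> play_rows --plan '[{"x": 0,"y": 0,"z": 0,"spin": 0.0277},{"x": 0,"y": 0,"z": 0,"spin": 0.0277},{"x": -0.14,"y": -0.164,"z": 0,"spin": 0},{"x": -0.14,"y": -0.164,"z": 0,"spin": 0},{"x": -0.14,"y": -0.164,"z": 0,"spin": 0},{"x": -0.14,"y": -0.164,"z": 0,"spin": 0},{"x": 0,"y": 0,"z": 0,"spin": 0},{"x": 0,"y": 0,"z": 0,"spin": 0},{"x": 0,"y": 0,"z": 0,"spin": 0},{"x": 0,"y": 0,"z": 0,"spin": 0}]' --jaw -1

```text
time_s: 20.5
position: [0.4941, 0.1597, 0.1032]
ee_rot: [3.141, 0.061, 0.0]
contact_force: [-0.3, 0.4, 0.8]
grip_width: 0.999
finger_force: 0.0
```

```bash
python3 - <<'E'
from h import *
from scipy.spatial.transform import Rotation as R
s=sense();x=R.from_rotvec(s["ee_rot"]).as_matrix()[:,0];p=s["position"]
print(p,np.degrees(np.arctan2(x[1],x[0])),"n,s",p[0]*.9989+p[1]*.0465,-p[0]*.0465+p[1]*.9989)
E
```

```text
[0.49410348 0.15965339 0.10320829] 2.2417654596622176 n,s 0.5009838477792946 0.13650196066144799
```

>>> play_rows --plan '[{"x": 0,"y": 0,"z": 0.2,"spin": -0.0012},{"x": 0,"y": 0,"z": 0.16,"spin": 0},{"x": 0,"y": 0,"z": 0.1,"spin": 0},{"x": 0,"y": 0,"z": 0.06,"spin": 0},{"x": 0.06,"y": 0,"z": 0,"spin": 0},{"x": 0.06,"y": 0,"z": 0,"spin": 0},{"x": 0.03,"y": 0,"z": 0,"spin": 0},{"x": 0.01,"y": 0,"z": 0,"spin": 0},{"x": 0.01,"y": 0,"z": 0,"spin": 0},{"x": 0,"y": 0,"z": 0,"spin": 0}]'

```text
time_s: 21.75
position: [0.519, 0.1617, 0.0253]
ee_rot: [3.141, 0.076, -0.0]
contact_force: [-0.2, 0.2, -0.8]
grip_width: 0.997
finger_force: 0.0
```

>>> play_rows --plan '[{"x": 0.01,"y": 0,"z": 0,"spin": 0},{"x": 0.008,"y": 0,"z": 0,"spin": 0},{"x": 0.005,"y": 0,"z": 0,"spin": 0},{"x": 0,"y": 0,"z": 0,"spin": 0},{"x": 0,"y": 0,"z": 0,"spin": 0},{"x": 0,"y": 0,"z": 0,"spin": 0},{"x": 0,"y": 0,"z": 0,"spin": 0},{"x": 0,"y": 0,"z": 0,"spin": 0},{"x": 0,"y": 0,"z": 0,"spin": 0},{"x": 0,"y": 0,"z": 0,"spin": 0}]'

```text
time_s: 23.0
position: [0.5225, 0.1619, 0.0253]
ee_rot: [3.141, 0.076, 0.0]
contact_force: [-0.4, -0.1, 0.7]
grip_width: 1.001
finger_force: 0.0
```

>>> play_rows --plan '[{"x": 0.008,"y": 0,"z": 0,"spin": 0},{"x": 0.008,"y": 0,"z": 0,"spin": 0},{"x": 0.006,"y": 0,"z": 0,"spin": 0},{"x": 0.004,"y": 0,"z": 0,"spin": 0},{"x": 0,"y": 0,"z": 0,"spin": 0},{"x": 0,"y": 0,"z": 0,"spin": 0},{"x": 0,"y": 0,"z": 0,"spin": 0},{"x": 0,"y": 0,"z": 0,"spin": 0},{"x": 0,"y": 0,"z": 0,"spin": 0},{"x": 0,"y": 0,"z": 0,"spin": 0}]'

```text
time_s: 24.25
position: [0.5262, 0.162, 0.0252]
ee_rot: [3.141, 0.076, -0.0]
contact_force: [-1.9, -0.1, 0.5]
grip_width: 1.004
finger_force: 1.0
```

>>> play_rows --plan '[{"x": 0.004,"y": 0,"z": 0,"spin": 0},{"x": 0.004,"y": 0,"z": 0,"spin": 0},{"x": 0,"y": 0,"z": 0,"spin": 0},{"x": 0,"y": 0,"z": 0,"spin": 0},{"x": 0,"y": 0,"z": 0,"spin": 0},{"x": 0,"y": 0,"z": 0,"spin": 0},{"x": 0,"y": 0,"z": 0,"spin": 0},{"x": 0,"y": 0,"z": 0,"spin": 0},{"x": 0,"y": 0,"z": 0,"spin": 0},{"x": 0,"y": 0,"z": 0,"spin": 0}]'

```text
time_s: 25.5
position: [0.5263, 0.162, 0.0251]
ee_rot: [3.14, 0.076, -0.003]
contact_force: [-6.5, -0.4, 4.6]
grip_width: 0.999
finger_force: 3.2
```

>>> play_rows --plan '[{"x": -0.03,"y": 0,"z": 0,"spin": 0},{"x": -0.1,"y": 0,"z": 0,"spin": 0},{"x": -0.05,"y": 0,"z": 0,"spin": 0},{"x": 0,"y": 0,"z": -0.3,"spin": 0},{"x": 0,"y": 0.3,"z": -0.3,"spin": 0},{"x": 0,"y": 0.35,"z": -0.2,"spin": 0},{"x": 0,"y": 0.35,"z": 0,"spin": 0},{"x": 0,"y": 0.35,"z": 0,"spin": 0},{"x": -0.2,"y": 0.3,"z": 0,"spin": 0},{"x": 0,"y": 0,"z": 0,"spin": 0}]'

```text
time_s: 26.75
position: [0.4798, -0.0914, 0.1441]
ee_rot: [3.139, 0.065, -0.004]
contact_force: [0.4, -0.1, -0.6]
grip_width: 0.997
finger_force: 0.0
```

```bash
python3 - <<'E'
from h import *
im=snapshot("top");c=get_calibration("top")
for n,s,z in(("box",(398,180),.03),("petri",(407,250),.014),("marker",(226,242),.014)):
    print(n,np.round(rect(c,blob(im,s),z)[0]))
a=cv2.resize(im[140:265,200:300],None,fx=4,fy=4,interpolation=2)
b=cv2.resize(snapshot("scene")[180:280,190:290],(400,400),interpolation=2)
o=np.zeros((500,800,3),np.uint8);o[:,:400]=a;o[:400,400:]=b
cv2.imwrite("pics/f.png",o[:,:,::-1])
E
```

```text
box [ 310. -473.]
petri [ 309. -480.]
marker [418. 247.]
```

View pics/f.png

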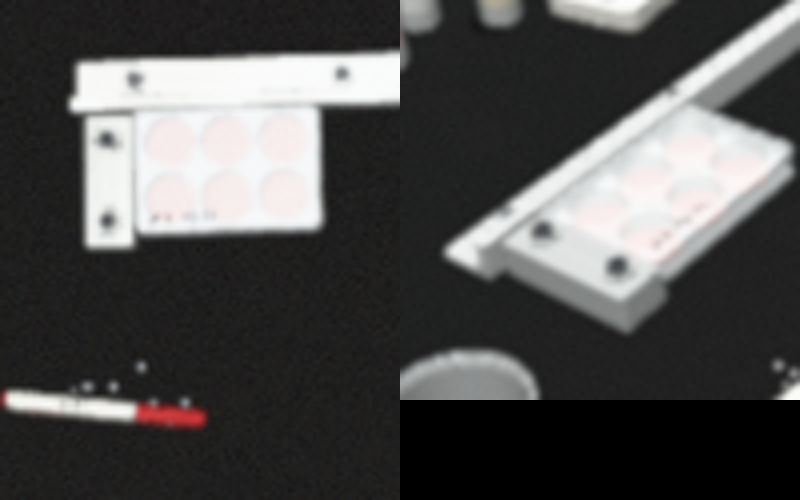

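The plate sits square in the corner: flush with the fence (left crop, row 107) and touching the stop (column 135). The marker hasn't moved. The arm blocks the slide box and petri dish in this view, but it never came near either of them.

```bash
python3 -c "
from bench import *
print(sign_off())"
```

```text
the job is handed in; nothing more can be done
None
```

The job is handed in: the plate was pushed flat into the corner, touching both the fence and the stop block (about 7 N of contact felt at each). The marker is unmoved; the arm hid the slide box and petri dish in the final view, but its path stayed clear of both, and no score came back.

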